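# Fold the red manual board flat on its ratchet stand

### The job

Two small tilting boards for workshop manuals stand propped up on their ratchet stands on the garage bench. Fold the red one down flat: it will not go down as it stands, so lift it by its black knob up through its notches and on past the top one until the yellow pawl is thrown clear, then lower it gently until it lies flat on its stand, and let go. Leave the blue board propped as it is.

Things in the scene. Friction and masses are not known exactly. Their poses are not given: they have to be found in the camera images.
- red_grip (a point): Centre of the red board's black knob: a cylinder 22 mm across, 26 mm long, axis (y here) parallel to the hinge, both flat ends free: pinched there from above it turns between the fingers as the board swings. On a 12 mm wide bar, 40 mm beyond the free edge of the board (165 x 170 x 12 mm). x here points along the board to the hinge line, 215 mm away; z is normal to the board. About 3 N lifts it.
- red_stand: Dark steel stand of the red board, fixed to the table, 225 x 235 mm. Origin: on the table, under the middle of the hinge; x level, away from the knob; z up. The hinge (along y) is 100 mm up, on the side away from the robot. At +y, by the hinge, are a toothed wheel and the yellow pawl, a 75 mm prop with a round weight: it leans on the wheel while it holds and lies over towards -x once thrown clear.
- red_board (a joint): Board angle, rad: 0 flat on the stand, grows as the knob rises and swings away from the robot, stop at 1.48. Starts in the lowest of three notches (0.38, 0.66, 0.94). It lifts freely, clicking, but cannot go below the last notch passed. At about 1.2 (69 degrees) a longer tooth throws the pawl clear for good; then the board can go all the way down, and falls (0.36 to 0.6 kg) if let go.
- blue_grip (a point): Centre of the black knob of the blue board, a bystander of the same make and size on its own stand, propped in its middle notch (0.66 rad); same frame as the red one's. The two stands swap places from run to run.

How it is judged:
By the outcome, as a careful person would: the job done as asked, in the order asked, and still so for the second after the job is handed in, with the robot touching nothing.
It also fails if it takes over 43 s, if anything falls off the work surface, if the arm or the gripper's body presses on something with over 40 N, if the wrist force passes 120 N, or if a joint passes its speed limit or range.

### The arm

A 6-joint arm with a two-finger parallel gripper is mounted at the origin on the work surface. World frame = base frame: x ahead of the robot, y to its left, z up, the work surface at z = 0. Lengths are in m, angles in rad, forces in N, time in s.
With the tool pointing down it reaches from about 0.3 to 1 m from the base axis. Payload 5.1 kg.
Tool frame: the origin (TCP) lies where the fingers leave the gripper's body, on its centre line; the fingertips stand 78 mm ahead of it and the grasp point (between the pads) lies 59 mm ahead of it (arm.nose_length is the distance from the TCP to the fingertips, in m); z points along the fingers, y is the direction in which the jaws open and shut (so a half turn about z gives the same grasp; the last joint's range is limited). The gripper opens to 95 mm and grips with 3 to 60 N. Pads are 20 mm wide; open, the fingers measure 119 mm over their backs; the gripper's body (75 mm by 180 mm) begins 59 mm behind the grasp point.
Start: joints at [1.24, 0.124, 1.65, -0, 1.367, -0.083], TCP at [0.159, 0.63, 0.292] pointing down, gripper open.
Joint ranges: [-2.61, 2.61], [-1.02, 2.33], [0.03, 2.71], [-1.35, 4.49], [0.32, 2.68], [-2.91, 2.91]. Speed limits (rad/s): [2.57, 2.57, 3.14, 3.14, 3.14, 3.14].

### API

Orientations are given as a rotation vector (axis times angle).
In Python, from plant import arm gives the robot as it stands.
- The arm moves only by the tool drive_tool, never from a script. Its argument "series" is a list that holds one entry, the list of rows, each a list of 5 numbers: the shift along the tool's x, y, z in mm, then the turn about the tool's z in degrees, then the closure, from 0 (fully open) to 1 (shut). In form: [[[dx, dy, dz, twist, jaw], ...]]. A call has 1 to 12 rows; each row is the pose to reach, as a shift and turn from the pose measured when the call began, along the tool's axes at that moment; what a row does not reach only later rows make up. A row lasts 1/12 s, in which the tool goes at most 41.7 mm and 7.16 degrees, less where a joint would pass 70% of its speed; a pose out of reach is approached as far as the arm can. A call with a gripper value outside its range is refused whole. The fingers move at their own pace and stop on an object; the grip force is fixed at half the most. Time passes only in rows, so rows that repeat a pose let the fingers close. It gives the time, the measured TCP pose, the force and the opening at its end, in the units of the state.
- arm.observe(): the state, without advancing time (a new reading comes with each control period).
- arm.camera(name): name is "side" or "top" or "wrist"; returns the picture (480x640x3 uint8, red, green, blue); there is no depth.
- arm.camera_model(name): a dict with "fov_y" (degrees; the focal length in pixels is half the picture's height over the tangent of half this angle, whatever the lens; pixels are square), "cx", "cy" (the principal point, pixels), "distortion" ([k1, k2, p1, p2, k3] as OpenCV has them; the pictures are not rectified), "R" (3x3) and "t" (3): a world point X has camera coordinates R X + t. Camera axes: x right, y down, z forward; pixel columns grow to the right and rows downward; lengths in m; the calibration is good to about 2 mm. A picture is of the moment at which its call begins: read the wrist's pose just before it. camera_model takes no time and is no camera call; for the wrist camera it gives the pose at the moment of the call.
- arm.close_job(): hands the job in, once; it reports no verdict.
The state is a dict: "time": time; "qpos": joint angles; "dq": joint speeds; "tau": joint torques, N m; "tool_pos": TCP position; "tool_rot": TCP orientation; "contact_force": force on the tool from outside, world axes, zero at the start; "ft_torque": the same for the moment, N m; "gripper_width": finger opening in m.
Only numpy, scipy, OpenCV 4.12 (cv2) and the standard library are available. Lean on these libraries where they do the work, as an engineer would, in place of code of your own. Each camera call takes 0.05 s, during which the arm holds its last target. There are 200 camera calls.

## Working session

There is one attempt and no reset: what is moved stays moved. The work goes in short steps, Python scripts to look and compute and a tool call to move; the robot and the scene stay as the last step left them, time stands still between calls to the robot, and variables do not carry over. Pictures are saved under pics/ and viewed, about 8 in all and at most 12, crops included, and the job is handed in when it is done.

Besides the shell and the picture viewer there is one more tool, called after "Call:" as name(argument=value, ...), one argument or row to a line, values as JSON. drive_tool: Moves the arm, as the interface text tells. Its arguments: {"type":"object","properties":{"series":{"type":"array"}},"required":["series"]}

```bash
mkdir -p pics
python3 - <<'E'
from plant import arm
import cv2,numpy as np
print(arm.observe())
for n in("side","top"):
    im=arm.camera(n); cv2.imwrite(f"pics/{n}0.png",im[:,:,::-1]); m=arm.camera_model(n); print(n,m)
E
```

```text
{'time': 0.0, 'qpos': array([ 1.24041763e+00,  1.24490545e-01,  1.65167332e+00, -8.04823050e-06,
        1.36749178e+00, -8.25682088e-02]), 'dq': array([ 9.15596845e-05, -1.02687819e-03,  8.66767137e-04,  7.72326512e-04,
       -1.31863763e-03, -3.94394037e-04]), 'tau': array([ 1.24824830e-03, -4.17599487e+01, -3.59941649e+01,  7.75602087e-02,
        4.90750617e-02, -1.87406108e-04]), 'tool_pos': array([0.1592857 , 0.62968241, 0.29099671]), 'tool_rot': array([-0.38821048, -3.11709452,  0.00317382]), 'contact_force': array([-0.02093833,  1.00830391,  0.37815675]), 'ft_torque': array([ 0.00709481, -0.00612025,  0.00166193]), 'gripper_width': 0.09511706432741507}
side {'fov_y': 56.77372835845687, 'cx': 312.5425825656132, 'cy': 231.94435864375956, 'distortion': array([-0.10537667,  0.        ,  0.        ,  0.        ,  0.        ]), 'R': array([[-0.80624616, -0.59149039, -0.01030786],
       [-0.45247737,  0.62779825, -0.63335108],
       [ 0.38109233, -0.5059728 , -0.77379594]]), 't': array([0.4575097 , 0.32782189, 0.52207096])}
top {'fov_y': 46.33832641948314, 'cx': 331.11974403160576, 'cy': 242.71354564486975, 'distortion': array([-0.07387337,  0.        ,  0.        ,  0.        ,  0.        ]), 'R': array([[ 0.02923867, -0.99949418, -0.01250922],
       [-0.99868159, -0.02868208, -0.04257259],
       [ 0.04219226,  0.0137375 , -0.99901506]]), 't': array([-0.01147939,  0.54765244,  1.20188206])}
```

View pics/side0.png

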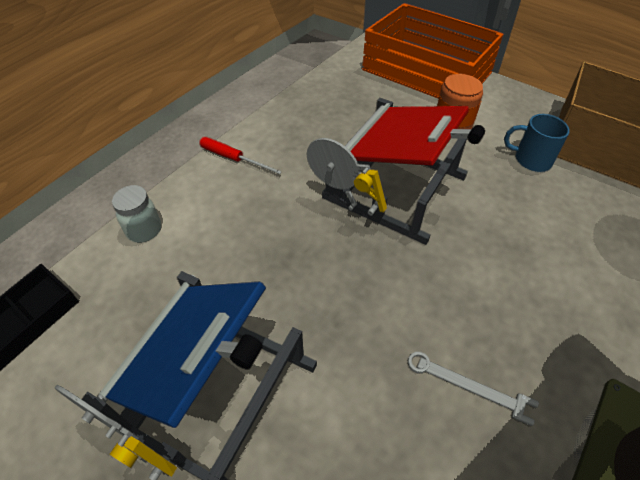

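View pics/top0.png

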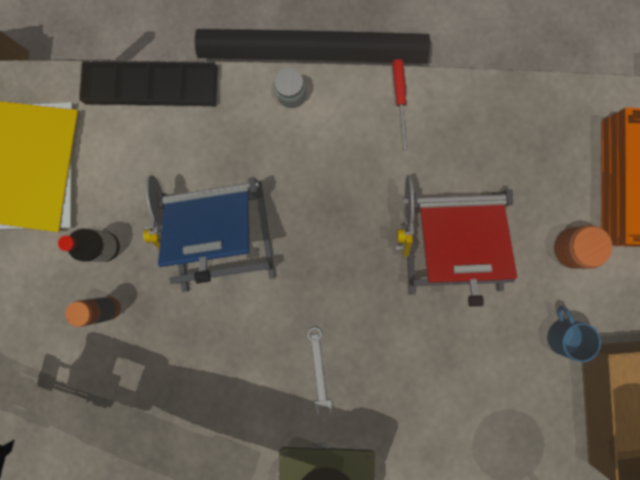

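The side view shows the red board's knob at about (477,134), its wheel and yellow pawl at (370,185), and the blue board at lower left with its knob at (246,351). In the top view the red knob is at (475,300), the red board spans (418–516, 205–283), and the blue knob is at (203,277).

```bash
cat > h.py <<'E'
import cv2,numpy as np
def K(m):
    f=240/np.tan(np.radians(m["fov_y"]/2)); return np.array([[f,0,m["cx"]],[0,f,m["cy"]],[0,0,1]])
def ray(m,p):
    u=cv2.undistortPoints(np.array([[p]],float),K(m),m["distortion"])[0,0]
    d=m["R"].T@np.r_[u,1]; return -m["R"].T@m["t"],d/np.linalg.norm(d)
def onz(m,p,z):
    o,d=ray(m,p); return o+d*(z-o[2])/d[2]
def tri(ma,pa,mb,pb):
    a,da=ray(ma,pa);b,db=ray(mb,pb)
    s=np.linalg.lstsq(np.c_[da,-db],b-a,rcond=None)[0]
    x,y=a+da*s[0],b+db*s[1]; return (x+y)/2,np.linalg.norm(x-y)
def proj(m,X): return cv2.projectPoints(np.array([X],float),cv2.Rodrigues(m["R"])[0],m["t"],K(m),m["distortion"])[0][0,0]
def dark(im,c,r=14,th=38):   # im rgb; centroid of the dark blob nearest c
    x,y=c; w=im[y-r:y+r,x-r:x+r].max(2)<th
    n,l,s,ce=cv2.connectedComponentsWithStats(w.astype(np.uint8)); i=1+np.argmax(s[1:,4]); return ce[i]+[x-r,y-r],s[i]
def red(im):
    h=cv2.cvtColor(im,cv2.COLOR_RGB2HSV); k=((h[...,0]<4)|(h[...,0]>175))&(h[...,1]>190)&(h[...,2]>60)
    c=max(cv2.findContours(k.astype(np.uint8),cv2.RETR_EXTERNAL,cv2.CHAIN_APPROX_NONE)[0],key=cv2.contourArea); return c
E
python3 - <<'E'
from plant import arm
from h import *
S,T=arm.camera_model("side"),arm.camera_model("top")
si,ti=[cv2.imread(f"pics/{n}0.png")[:,:,::-1].copy() for n in("side","top")]
for nm,a,b in(("red",(477,134),(475,300)),("blue",(246,351),(203,277))):
    pa,sa=dark(si,a,18);pb,sb=dark(ti,b,12); print(nm,pa,sa,pb,sb,tri(S,pa,T,pb))
cs={}
for n,im,m in(("side",si,S),("top",ti,T)):
    c=red(im); q=cv2.approxPolyDP(cv2.convexHull(c),6,True)[:,0]; print(n,cv2.contourArea(c),q.tolist(),cv2.minAreaRect(c))
    if n=="top":
        for p in q: print(p,onz(T,p,.112),onz(T,p,.17))
big=cv2.resize(np.hstack([si[90:250,300:500],ti[170:330,380:540]]),None,fx=2.2,fy=2.2,interpolation=cv2.INTER_CUBIC)
cv2.imwrite("pics/c.png",big[:,:,::-1])
E
```

```text
Traceback (most recent call last):
  File "h.py", line 16, in dark
    n,l,s,ce=cv2.connectedComponentsWithStats(w.astype(np.uint8)); i=1+np.argmax(s[1:,4]); return ce[i]+[x-r,y-r],s[i]
                                                                       ~~~~~~~~~^^^^^^^^^
ValueError: attempt to get argmax of an empty sequence
```

Run:
```python
from plant import arm
from h import *
S,T=arm.camera_model("side"),arm.camera_model("top")
si,ti=[cv2.imread(f"pics/{n}0.png")[:,:,::-1].copy() for n in("side","top")]
print(ti[292:309,464:487].max(2))
for nm,a,b in(("red",(477,134),(475,300)),("blue",(246,351),(203,277))):
    pa,sa=dark(si,a,18);pb,sb=dark(ti,b,12,60); print(nm,pa,sa,pb,sb,tri(S,pa,T,pb))
for n,im,m in(("side",si,S),("top",ti,T)):
    c=red(im); q=cv2.approxPolyDP(cv2.convexHull(c),6,True)[:,0]; print(n,cv2.contourArea(c),q.tolist())
    if n=="top":
        for p in q: print(p,onz(T,p.astype(float),.112),onz(T,p.astype(float),.17))
big=cv2.resize(np.hstack([si[90:250,300:500],ti[170:330,380:540]]),None,fx=2.2,fy=2.2,interpolation=cv2.INTER_CUBIC)
cv2.imwrite("pics/c.png",big[:,:,::-1])
```

```text
[[122 123 122 123 122 117 107  98 108 118 120 120 121 120 120 119 118 119
  120 122 123 122 121]
 [122 123 123 124 122 118 107  95 102 114 118 118 119 119 118 118 117 118
  119 122 123 122 121]
 [123 124 124 123 119 112 101  87  91 102 106 105 105 105 105 105 105 107
  112 119 122 122 121]
 [123 124 124 120 109  93  80  69  71  77  79  78  78  77  77  77  77  82
   95 111 120 122 121]
 [123 125 123 114  92  70  59  54  54  56  56  56  54  54  54  54  54  61
   79 101 117 122 122]
 [123 123 123 109  80  56  50  49  49  49  49  48  49  49  48  48  50  53
   68  94 114 122 123]
 [123 123 120 105  76  53  48  49  49  49  50  50  49  49  49  50  49  52
   64  89 112 121 122]
 [123 122 117 100  71  52  49  50  49  50  50  49  50  50  50  50  50  52
   62  85 108 120 123]
 [122 122 116  99  71  51  49  50  50  51  51  51  51  50  52  51  51  52
   61  83 106 119 123]
 [123 123 119 103  75  53  50  50  50  51  51  51  51  51  51  51  51  53
   61  83 106 119 123]
 [125 124 120 107  77  53  50  50  51  51  51  51  51  51  51  51  50  53
   61  83 106 119 123]
 [123 123 120 108  80  56  50  50
[... 700 characters left out ...]
), np.float64(0.0006332236384164645))
blue [246.58131068 349.29975728] [  2   0  34  36 824] [202.06857143 275.77714286] [  3   4  17  14 175] (array([0.47285368, 0.22807459, 0.23527057]), np.float64(0.0006544324159942167))
side 4621.5 [[467, 107], [433, 164], [361, 160], [351, 151], [389, 107]]
top 5493.0 [[503, 212], [508, 275], [430, 279], [423, 212]]
[503 212] [ 0.61470225 -0.33817254  0.112     ] [ 0.60853922 -0.32117238  0.17      ]
[508 275] [ 0.48941502 -0.35024827  0.112     ] [ 0.48978752 -0.33261818  0.17      ]
[430 279] [ 0.47725463 -0.19480524  0.112     ] [ 0.47826147 -0.18528374  0.17      ]
[423 212] [ 0.60989945 -0.17794164  0.112     ] [ 0.60398695 -0.16929982  0.17      ]
```

View pics/c.png

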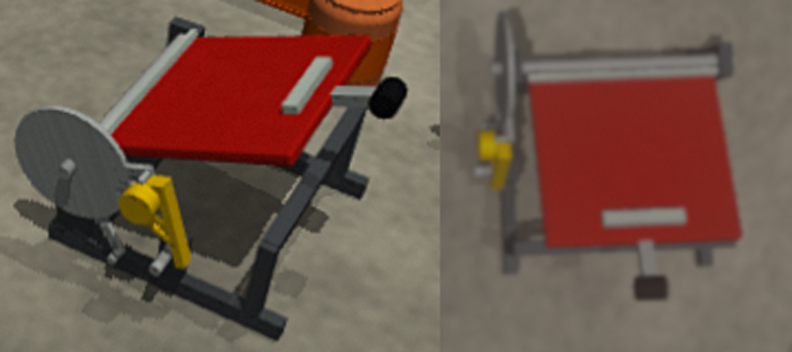

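```bash
cat >> h.py <<'E'
from scipy.spatial.transform import Rotation as R
def board(im,m,knob,phi,it=8):
    "yaw of the board's -x (hinge->away) direction from the rectangle of its cast outline"
    yaw=0.; c=red(im)[:,0].astype(float)
    for _ in range(it):
        e=np.array([np.cos(yaw),np.sin(yaw),0]); u=e*np.cos(phi)-[0,0,np.sin(phi)]   # toward hinge
        n=e*np.sin(phi)+[0,0,np.cos(phi)]; v=np.cross(n,u); p0=knob+.006*n
        P=[]
        for p in c:
            o,d=ray(m,p); P.append(o+d*((p0-o)@n)/(d@n)-p0)
        P=np.array(P); q=np.c_[P@u,P@v].astype(np.float32); b=cv2.boxPoints(cv2.minAreaRect(q))
        s=max((b[(i+1)%4]-b[i] for i in range(4)),key=lambda w:w[0]); dy=np.arctan2(s[1],s[0]); yaw+=dy/np.cos(phi)*.9
    return yaw,cv2.minAreaRect(q),q.min(0),q.max(0)
E
python3 - <<'E'
from plant import arm
from h import *
T,S=arm.camera_model("top"),arm.camera_model("side")
k=np.array([.442,-.2687,.1795])
for n,m in(("top",T),("side",S)):
    print(n,board(cv2.imread(f"pics/{n}0.png")[:,:,::-1].copy(),m,k,.38))
o=arm.observe(); M=R.from_rotvec(o["tool_rot"]).as_matrix(); print(M.round(3))
for w in(k+[0,0,.139],k+[0,0,.059]): print(M.T@(w-o["tool_pos"])*1000)
E
```

```text
top (np.float64(0.07016930045639765), ((0.11482132971286774, 0.0004662647843360901), (0.1501866728067398, 0.16181766986846924), -0.0), array([ 0.039728  , -0.08044257], dtype=float32), array([0.18991467, 0.08137511], dtype=float32))
side (np.float64(0.07204507295919096), ((0.11481636017560959, 0.007220238447189331), (0.179096519947052, 0.16204671561717987), 89.99999237060547), array([ 0.03379301, -0.08232802], dtype=float32), array([0.19583973, 0.0967685 ], dtype=float32))
[[-0.969  0.245 -0.001]
 [ 0.245  0.969 -0.002]
 [ 0.    -0.002 -1.   ]]
[-494.39331954 -801.72340273  -25.99990961]
[-494.40584051 -801.57882841   53.99995877]
```

Call:
drive_tool(
  series=[
    [[0,0,-40,0,0],[0,0,-80,0,0],[-25,-40,-80,-3,0],[-50,-80,-80,-6,0],[-70,-115,-80,-9,0],[-90,-150,-80,-12,0],[-112,-182,-80,-15,0],[-134,-217,-80,-18,0],[-155,-252,-80,-18,0],[-177,-287,-80,-18,0],[-198,-322,-80,-18,0],[-220,-357,-80,-18,0]],
  ],
)

```text
time: 1.1
tool_pos: [0.2839, 0.2306, 0.3713]
tool_rot: [0.106, -3.139, 0.003]
contact_force: [2.1, 0.0, 0.1]
gripper_width: 0.0949
```

```bash
cat > rel.py <<'E'
import sys
from plant import arm
from h import *
w=np.array([float(a) for a in sys.argv[1:4]]);o=arm.observe(); M=R.from_rotvec(o["tool_rot"]).as_matrix()
print(o["time"],o["tool_pos"].round(4),"rel",(M.T@(w-o["tool_pos"])*1000).round(1),"twist",np.degrees(np.arctan2(-M[0,1],M[1,1])-.071)*1,o["contact_force"].round(1),o["gripper_width"])
E
python3 rel.py .442 -.2687 .3185
```

```text
1.1 [0.2839 0.2306 0.3713] rel [-124.1 -508.8   53.6] twist -0.1923639798369075 [2.1 0.  0.1] 0.09491423630523024
```

Call:
drive_tool(
  series=[
    [[-8,-40,0,0,0],[-18,-80,5,0,0],[-28,-120,10,0,0],[-38,-160,15,0,0],[-48,-200,20,0,0],[-58,-240,25,0,0],[-68,-280,30,0,0],[-78,-320,35,0,0],[-88,-360,40,0,0],[-98,-400,45,0,0],[-108,-440,50,0,0],[-118,-480,53,0,0]],
  ],
)

```text
time: 2.1
tool_pos: [0.4337, -0.2425, 0.3179]
tool_rot: [0.105, -3.138, 0.001]
contact_force: [0.4, -0.2, 1.0]
gripper_width: 0.095
```

Call:
drive_tool(
  series=[
    [[-6,-30,0,0,0],[-6,-30,0,0,0],[-6,-30,0,0,0],[-6,-30,0,0,0]],
  ],
)

```text
time: 2.43
tool_pos: [0.4415, -0.2717, 0.3173]
tool_rot: [0.104, -3.137, -0.0]
contact_force: [0.6, 0.1, 0.0]
gripper_width: 0.0953
```

```bash
python3 rel.py .442 -.2687 .2385
python3 - <<'E'
from plant import arm
import cv2
cv2.imwrite("pics/w1.png",arm.camera("wrist")[:,:,::-1])
E
```

```text
2.4333 [ 0.4415 -0.2717  0.3173] rel [-0.9  3.  78.8] twist -0.2683041381396409 [0.6 0.1 0. ] 0.09533102379624739
```

View pics/w1.png

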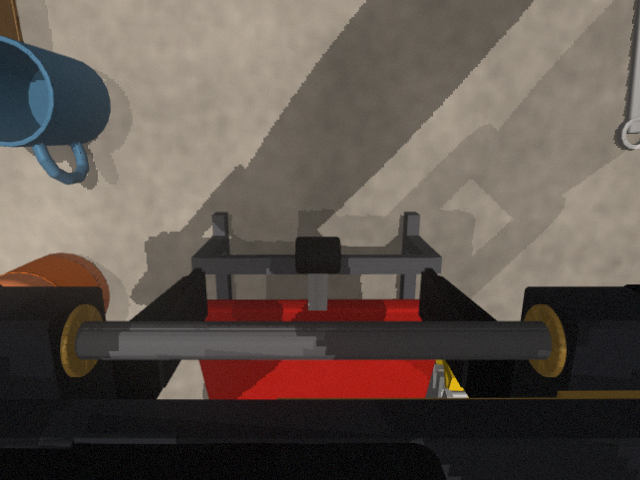

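The wrist view shows the red knob at (318,254), centred between the open fingers.

Run:
```python
from plant import arm
from h import *
W=arm.camera_model("wrist"); im=cv2.imread("pics/w1.png")[:,:,::-1].copy()
c=np.array([318,254.]); print(onz(W,c,.1795), [onz(W,p,.1795) for p in((296.,250),(341.,250))])
print(proj(W,[.442,-.2687,.1795]))
```

```text
[ 0.44011479 -0.26857236  0.1795    ] [array([ 0.43852358, -0.28161819,  0.1795    ]), array([ 0.43679039, -0.25527682,  0.1795    ])]
[317.56403302 257.05102348]
```

Call:
drive_tool(
  series=[
    [[-0.5,3,20,0,0],[-0.5,3,45,0,0],[-0.5,3,65,0,0],[-0.5,3,79,0,0],[-0.5,3,79,0,0],[-0.5,3,79,0,0.5],[-0.5,3,79,0,0.8],[-0.5,3,79,0,0.9],[-0.5,3,79,0,0.9],[-0.5,3,79,0,0.9],[-0.5,3,79,0,0.9],[-0.5,3,79,0,0.9]],
  ],
)

```text
time: 3.48
tool_pos: [0.4418, -0.2684, 0.239]
tool_rot: [0.105, -3.139, 0.001]
contact_force: [0.9, -0.3, 0.4]
gripper_width: 0.0537
```

Run:
```python
from plant import arm
from h import *
k0=np.array([.4415,-.2687,.1795]); e=np.array([np.cos(.071),np.sin(.071),0])
o=arm.observe(); M=R.from_rotvec(o["tool_rot"]).as_matrix(); print(o["tool_pos"],o["gripper_width"],o["contact_force"],M.round(3).tolist())
P=lambda a:-.215*np.cos(a)*e+[0,0,.215*np.sin(a)]
for a in np.arange(.38,1.4,.06): print(round(a,2),(M.T@(P(a)-P(.38))*1000).round(1))
```

```text
[ 0.44177294 -0.26840098  0.23902392] 0.05366631338813055 [ 0.90672315 -0.28579174  0.37919666] [[-0.998, -0.067, -0.001], [-0.067, 0.998, -0.001], [0.001, -0.001, -1.0]]
0.38 [0. 0. 0.]
0.44 [ -5.1   0.  -11.8]
0.5 [-11.    0.  -23.3]
0.56 [-17.5   0.  -34.5]
0.62 [-24.6   0.1 -45.2]
0.68 [-32.4   0.1 -55.5]
0.74 [-40.8   0.1 -65.3]
0.8 [-49.8   0.2 -74.5]
0.86 [-59.3   0.2 -83.3]
0.92 [-69.3   0.2 -91.4]
0.98 [-79.8   0.3 -98.9]
1.04 [ -90.7    0.3 -105.8]
1.1 [-102.     0.3 -112. ]
1.16 [-113.6    0.4 -117.5]
1.22 [-125.6    0.4 -122.3]
1.28 [-137.9    0.5 -126.4]
1.34 [-150.3    0.5 -129.8]
```

Call:
drive_tool(
  series=[
    [[0,0,0,0,0.9],[0,0,0,0,0.9],[0,0,0,0,0.9],[0,0,0,0,0.9],[0,0,0,0,0.9],[0,0,0,0,0.9],[0,0,0,0,0.9],[0,0,0,0,0.9]],
  ],
)

```text
time: 4.15
tool_pos: [0.4418, -0.2688, 0.2391]
tool_rot: [0.105, -3.139, 0.003]
contact_force: [0.4, -3.1, -1.9]
gripper_width: 0.0256
```

Call:
drive_tool(
  series=[
    [[-2.5,0,-6,0,0.9],[-5,0,-12,0,0.9],[-8,0,-17.5,0,0.9],[-11,0,-23.5,0,0.9],[-14.2,0,-29,0,0.9],[-17.5,0,-34.5,0,0.9],[-21,0,-40,0,0.9],[-24.6,0,-45.2,0,0.9],[-28.5,0,-50.5,0,0.9],[-32.4,0,-55.5,0,0.9],[-36.5,0,-60.5,0,0.9],[-40.8,0,-65.3,0,0.9]],
  ],
)

```text
time: 5.15
tool_pos: [0.4827, -0.266, 0.3043]
tool_rot: [0.105, -3.138, 0.003]
contact_force: [1.3, -4.4, -6.0]
gripper_width: 0.0257
```

```bash
cat > arc.py <<'E'
# knob path relative to the tool now; start TCP at .38 rad known
import sys
from plant import arm
from h import *
s=np.array([.4418,-.2688,.2391]); e=np.array([np.cos(.071),np.sin(.071),0])
o=arm.observe(); M=R.from_rotvec(o["tool_rot"]).as_matrix(); t=o["tool_pos"]
P=lambda a:-.215*np.cos(a)*e+[0,0,.215*np.sin(a)]
H=s-P(.38); d=t-H; print(o["time"],"angle",np.arctan2(d[2],-d@e),"r",np.hypot(d[2],d@e),"lat",d@[-e[1],e[0],0],o["gripper_width"],o["contact_force"].round(1),M[:,2].round(3))
for a in np.arange(*map(float,sys.argv[1:4])): print(round(a,3),(M.T@(H+P(a)-t)*1000).round(1))
E
python3 arc.py .74 1.33 .05
```

```text
5.15 angle 0.7404746398228756 r 0.21490316618632124 lat -9.714823950580417e-05 0.025740889199219394 [ 1.3 -4.4 -6. ] [-0.002 -0.002 -1.   ]
0.74 [0.1 0.1 0. ]
0.79 [-7.3  0.1 -7.8]
0.84 [-15.1   0.1 -15.1]
0.89 [-23.3   0.2 -22.1]
0.94 [-31.8   0.2 -28.7]
0.99 [-40.6   0.2 -34.9]
1.04 [-49.7   0.2 -40.5]
1.09 [-59.1   0.3 -45.8]
1.14 [-68.7   0.3 -50.5]
1.19 [-78.6   0.3 -54.8]
1.24 [-88.7   0.4 -58.6]
1.29 [-98.9   0.4 -61.8]
```

Call:
drive_tool(
  series=[
    [[-7.3,0,-7.8,0,0.9],[-15.1,0,-15.1,0,0.9],[-23.3,0,-22.1,0,0.9],[-31.8,0,-28.7,0,0.9],[-40.6,0,-34.9,0,0.9],[-49.7,0,-40.5,0,0.9],[-59.1,0,-45.8,0,0.9],[-68.7,0,-50.5,0,0.9],[-78.6,0,-54.8,0,0.9],[-88.7,0,-58.6,0,0.9],[-98.9,0,-61.8,0,0.9],[-98.9,0,-61.8,0,0.9]],
  ],
)

```text
time: 6.15
tool_pos: [0.5834, -0.2591, 0.3669]
tool_rot: [0.107, -3.14, 0.003]
contact_force: [-0.2, -3.8, -1.2]
gripper_width: 0.0261
```

```bash
python3 arc.py 1.29 -.05 -.06
python3 - <<'E'
from plant import arm
import cv2,numpy as np
a=arm.camera("side");b=arm.camera("top");cv2.imwrite("pics/top2.png",b[:,:,::-1]);cv2.imwrite("pics/side2.png",a[:,:,::-1])
cv2.imwrite("pics/c2.png",np.hstack([cv2.resize(a[50:260,270:510],None,fx=2,fy=2),cv2.resize(b[120:330,390:550],None,fx=2,fy=2)])[:,:,::-1])
E
```

```text
6.15 angle 1.2996716149447491 r 0.21545053214680163 lat -0.00037651294706814506 0.026070910464022264 [-0.2 -3.8 -1.2] [-0.    -0.002 -1.   ]
1.29 [1.9 0.4 1. ]
1.23 [14.2  0.3  4.9]
1.17 [26.2  0.3  9.6]
1.11 [37.9  0.3 15. ]
1.05 [49.3  0.3 21.1]
0.99 [60.3  0.3 27.9]
0.93 [70.8  0.2 35.3]
0.87 [80.9  0.2 43.3]
0.81 [90.5  0.2 51.9]
0.75 [99.6  0.2 61.1]
0.69 [108.1   0.2  70.8]
0.63 [116.    0.2  81. ]
0.57 [123.3   0.2  91.6]
0.51 [129.9   0.2 102.7]
0.45 [135.9   0.2 114.1]
0.39 [141.1   0.2 125.9]
0.33 [145.7   0.2 138. ]
0.27 [149.5   0.3 150.3]
0.21 [152.5   0.3 162.8]
0.15 [154.8   0.3 175.5]
0.09 [156.4   0.3 188.3]
0.03 [157.1   0.3 201.2]
-0.03 [157.1   0.4 214.1]
```

View pics/c2.png

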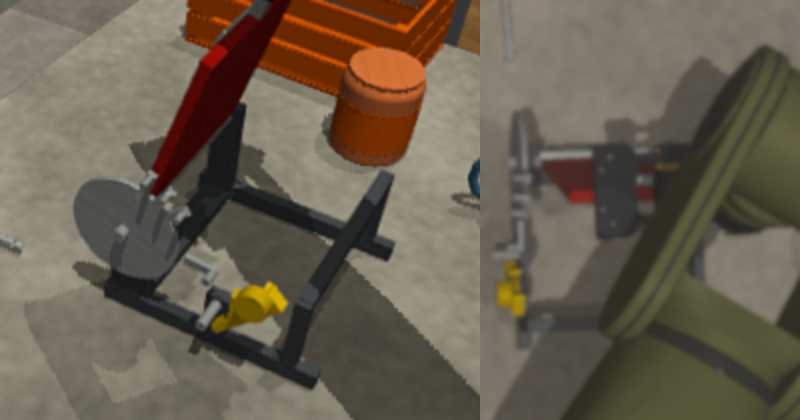

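The side crop shows the board steep and held. The yellow pawl has tipped over toward the robot, away from the wheel, at crop (250,305), so it is thrown clear. Now I lower the board.

Call:
drive_tool(
  series=[
    [[8,0,3,0,0.9],[14.2,0,4.9,0,0.9],[20.3,0,7.2,0,0.9],[26.2,0,9.6,0,0.9],[32.1,0,12.3,0,0.9],[37.9,0,15,0,0.9],[43.7,0,18,0,0.9],[49.3,0,21.1,0,0.9],[54.9,0,24.5,0,0.9],[60.3,0,27.9,0,0.9],[65.6,0,31.6,0,0.9],[70.8,0,35.3,0,0.9]],
  ],
)

```text
time: 7.25
tool_pos: [0.5112, -0.264, 0.3314]
tool_rot: [0.106, -3.139, 0.003]
contact_force: [-1.4, -4.0, 2.1]
gripper_width: 0.0258
```

```bash
python3 arc.py .93 .5 -.04
```

```text
7.25 angle 0.9231766028740958 r 0.2157279081035366 lat -0.00017721987575930337 0.02581886955252459 [-1.4 -4.   2.1] [-0.    -0.002 -1.   ]
0.93 [-1.6  0.2 -0.3]
0.89 [5.2 0.2 5. ]
0.85 [11.7  0.2 10.5]
0.81 [18.1  0.1 16.3]
0.77 [24.2  0.1 22.4]
0.73 [30.1  0.1 28.7]
0.69 [35.7  0.1 35.2]
0.65 [41.   0.1 42. ]
0.61 [46.1  0.1 48.9]
0.57 [50.8  0.1 56. ]
0.53 [55.3  0.1 63.4]
```

Call:
drive_tool(
  series=[
    [[3,0,3,0,0.9],[8.5,0,7.8,0,0.9],[14.9,0,13.4,0,0.9],[21.2,0,19.3,0,0.9],[27.2,0,25.5,0,0.9],[32.9,0,32,0,0.9],[38.4,0,38.6,0,0.9],[43.6,0,45.4,0,0.9],[48.5,0,52.4,0,0.9],[53,0,59.6,0,0.9],[55.3,0,63.4,0,0.9]],
  ],
)

```text
time: 8.17
tool_pos: [0.4552, -0.2679, 0.2664]
tool_rot: [0.106, -3.138, 0.003]
contact_force: [-1.2, -3.1, 1.5]
gripper_width: 0.0256
```

```bash
python3 arc.py .53 .1 -.04
```

```text
8.1667 angle 0.5214042263627919 r 0.21482440723022878 lat -7.958005181934204e-06 0.025578888559651097 [-1.2 -3.1  1.5] [-0.001 -0.002 -1.   ]
0.53 [-0.8  0.  -1.7]
0.49 [3.4 0.  5.8]
0.45 [ 7.3  0.  13.5]
0.41 [10.9  0.  21.3]
0.37 [14.1  0.  29.3]
0.33 [17.1  0.  37.4]
0.29 [19.7  0.  45.6]
0.25 [22.   0.  53.8]
0.21 [23.9  0.  62.2]
0.17 [25.5  0.  70.7]
0.13 [26.8  0.  79.2]
```

Call:
drive_tool(
  series=[
    [[3.4,0,5.8,0,0.9],[7.3,0,13.5,0,0.9],[10.9,0,21.3,0,0.9],[14.1,0,29.3,0,0.9],[17.1,0,37.4,0,0.9],[19.7,0,45.6,0,0.9],[22,0,53.8,0,0.9],[23.9,0,62.2,0,0.9],[24.7,0,66.4,0,0.9],[25.5,0,70.7,0,0.9]],
  ],
)

```text
time: 9.0
tool_pos: [0.4293, -0.2697, 0.1949]
tool_rot: [0.106, -3.138, 0.002]
contact_force: [-1.4, -3.4, -0.3]
gripper_width: 0.0257
```

```bash
python3 arc.py .18 -.04 -.03;python3 - <<'E'
from plant import arm
import cv2
a=arm.camera("side");cv2.imwrite("pics/c3.png",cv2.resize(a[50:260,270:510],None,fx=2,fy=2)[:,:,::-1])
E
```

```text
9.0 angle 0.16618432696924595 r 0.2151606169550809 lat 9.243284035165967e-06 0.025666943226208962 [-1.4 -3.4 -0.3] [-0.002 -0.001 -1.   ]
0.18 [-0.7 -0.  -2.9]
0.15 [ 0.4 -0.   3.5]
0.12 [ 1.2 -0.   9.9]
0.09 [ 1.9  0.  16.3]
0.06 [ 2.4  0.  22.7]
0.03 [ 2.6  0.  29.1]
0.0 [ 2.7  0.  35.6]
-0.03 [ 2.6  0.  42. ]
```

View pics/c3.png

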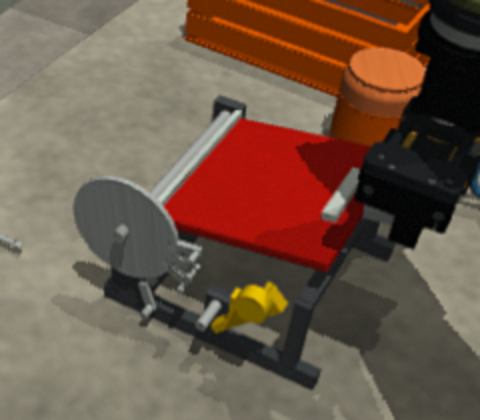

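The board is nearly down, the pawl is lying clear at crop (250,305), and the knob is still in the gripper. I lower the last part slowly.

Call:
drive_tool(
  series=[
    [[0.4,0,3.5,0,0.9],[0.8,0,7,0,0.9],[1.2,0,10,0,0.9],[1.6,0,13.5,0,0.9],[1.9,0,16.5,0,0.9],[2.2,0,19.5,0,0.9],[2.4,0,22.7,0,0.9],[2.5,0,26,0,0.9],[2.6,0,29,0,0.9],[2.7,0,31.5,0,0.9],[2.7,0,33.5,0,0.9],[2.7,0,33.5,0,0.9]],
  ],
)

```text
time: 10.05
tool_pos: [0.4267, -0.27, 0.1638]
tool_rot: [0.106, -3.136, 0.001]
contact_force: [-8.9, 3.3, 16.1]
gripper_width: 0.0258
```

```bash
python3 arc.py .03 -.03 -.01
```

```text
10.05 angle 0.020567188798990867 r 0.21481141804876994 lat -0.0001263057318249773 0.025759749868139684 [-8.9  3.3 16.1] [-0.003 -0.001 -1.   ]
0.03 [ 0.1  0.1 -2. ]
0.02 [0.2 0.1 0.1]
0.01 [0.2 0.1 2.3]
-0.0 [0.2 0.1 4.4]
-0.01 [0.2 0.1 6.6]
-0.02 [0.2 0.1 8.7]
```

Call:
drive_tool(
  series=[
    [[0,0,0,0,0.9],[0,0,0,0,0.9],[0,0,0,0,0.9]],
  ],
)

```text
time: 10.3
tool_pos: [0.4267, -0.2699, 0.164]
tool_rot: [0.106, -3.136, 0.001]
contact_force: [-3.9, -0.5, 3.9]
gripper_width: 0.0256
```

```bash
python3 arc.py .03 .02 -.01
python3 - <<'E'
from plant import arm
import cv2
a=arm.camera("side");cv2.imwrite("pics/c4.png",cv2.resize(a[80:260,290:510],None,fx=3,fy=3)[:,:,::-1])
E
```

```text
10.3 angle 0.021509714391294323 r 0.2148631730267885 lat -7.421579674859137e-05 0.025580135540806334 [-3.9 -0.5  3.9] [-0.004 -0.    -1.   ]
0.03 [ 0.1  0.1 -1.8]
```

View pics/c4.png

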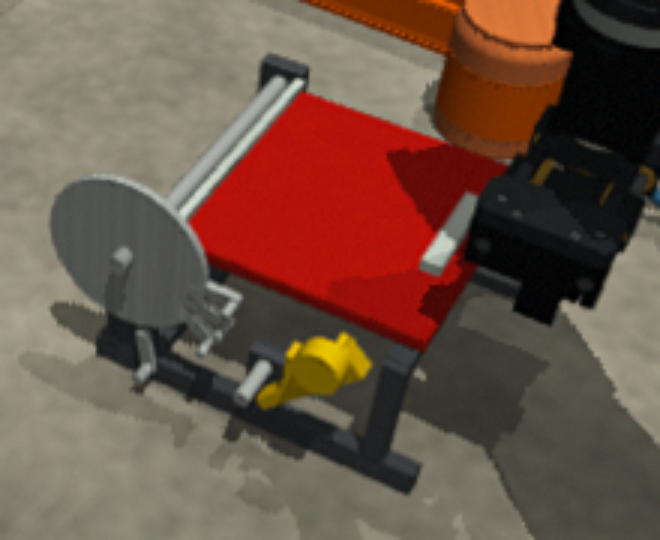

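The board's front edge now sits on the stand's front bar and the pawl lies clear. The 16 N reading was the board pressing on its rest, so I release.

Call:
drive_tool(
  series=[
    [[0,0,0,0,0.6],[0,0,0,0,0.4],[0,0,0,0,0.4],[0,0,0,0,0.4],[0,0,0,0,0.4],[0,0,0,0,0.4],[0,0,0,0,0.4],[0,0,0,0,0.4]],
  ],
)

```text
time: 11.02
tool_pos: [0.4267, -0.2699, 0.1639]
tool_rot: [0.106, -3.136, 0.0]
contact_force: [0.4, 0.2, 0.0]
gripper_width: 0.0567
```

Call:
drive_tool(
  series=[
    [[0,0,-5,0,0.4],[0,0,-15,0,0.4],[0,0,-30,0,0.4],[5,0,-50,0,0.4],[10,0,-75,0,0.4],[20,0,-100,0,0.4],[30,0,-125,0,0.4],[45,0,-140,0,0.4],[60,0,-150,0,0.4],[80,0,-160,0,0.4],[100,0,-170,0,0.4],[100,0,-170,0,0.4]],
  ],
)

```text
time: 12.02
tool_pos: [0.3262, -0.2773, 0.338]
tool_rot: [0.103, -3.139, 0.008]
contact_force: [0.6, -0.4, 0.7]
gripper_width: 0.057
```

Run:
```python
from plant import arm
from h import *
a=arm.camera("side");b=arm.camera("top");o=arm.observe();print(o["time"],o["gripper_width"],o["contact_force"],o["tool_pos"])
cv2.imwrite("pics/side5.png",a[:,:,::-1]);cv2.imwrite("pics/top5.png",b[:,:,::-1])
S,T=arm.camera_model("side"),arm.camera_model("top")
cv2.imwrite("pics/c5.png",np.hstack([cv2.resize(a[50:480,0:510],None,fx=.95,fy=.95),cv2.resize(b[150:330,390:550],None,fx=1.8,fy=2.267)[:408]])[:,:,::-1])
e=np.array([np.cos(.071),np.sin(.071),0]); k=np.array([.4418,-.2688,.1795]); H=k+.215*np.cos(.38)*e-[0,0,.215*np.sin(.38)]
for f in(0,.02,.05): X=H-.215*np.cos(f)*e+[0,0,.215*np.sin(f)]; print(f,X,proj(S,X),proj(T,X))
si,ti=[cv2.imread(f"pics/{n}0.png")[:,:,::-1].copy() for n in("side","top")]
for r in((240,470,50,330),):print("blue change side",(cv2.absdiff(a,si)[r[0]:r[1],r[2]:r[3]].max(2)>40).sum())
x=proj(S,H-.215*e).round().astype(int)
pa,sa=dark(a,tuple(x),16); print(pa,sa)
pb=dark(b,tuple(proj(T,H-.215*e).round().astype(int)),12,60); print(pb); print(tri(S,pa,T,pb[0]))
pa,sa=dark(a,(246,351),18); pb,sb=dark(b,(203,277),12,60); print("blue",tri(S,pa,T,pb))
```

```text
12.1167 0.05685783763535359 [ 0.38260938 -0.25443849  0.05766197] [ 0.32759126 -0.2768267   0.33559682]
0 [ 0.42650154 -0.26988802  0.0997521 ] [472.47367232 174.50847088] [465.77121325 305.27274154]
0.02 [ 0.42654443 -0.26988497  0.10405181] [473.10230852 172.64880398] [466.25834682 305.39867884]
0.05 [ 0.42676955 -0.26986896  0.11049762] [473.96249761 169.79666976] [466.99173105 305.50786293]
blue change side 0
[470.48523207 174.81434599] [  0   7  25  18 237]
(array([465.88181818, 306.2       ]), array([  5,   9,  14,   9, 110], dtype=int32))
(array([ 0.42696471, -0.26966048,  0.09847361]), np.float64(0.004991583052685852))
blue (array([0.47287945, 0.22823268, 0.23463805]), np.float64(0.0003564426733270916))
```

View pics/c5.png

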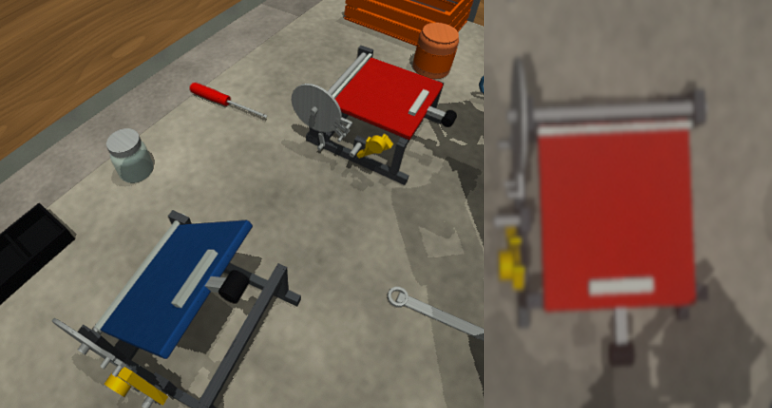

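The red board lies flat with its knob at z ≈ 0.098 (0.100 expected when flat). The blue board is unchanged and the gripper is clear, so I hand it in.

```bash
python3 -c "
from plant import arm
print(arm.close_job(),arm.observe()['time'])"
```

```text
the job is handed in; nothing more can be done
the job is handed in; nothing more can be done
```

The red board is folded flat on its stand and released, and the job was handed in at about 12.1 s of the 43 s limit. I pinched its knob and lifted the board to about 1.30 rad. A picture there showed the pawl thrown clear. Then I lowered it in small steps, opened the gripper and backed off.

**Last checks**
- **Red board:** the knob measured z = 0.098 m, against 0.100 m when flat. The two camera rays missed each other by 5 mm because the side mask caught some shadow, so that height is only approximate.
- **Pawl:** it still lies clear of the wheel.
- **Blue board:** no changed pixels around it in the side view, and its knob was within 1 mm of where it started.
- **Robot:** the gripper is clear of everything, with about 0.5 N of residual force.

**Disagreement:** by the arm's own geometry the board stopped at about 0.02 rad rather than 0. It pressed on its rest there with about 16 N upward (about 19 N in all), which eased to about 5 N before I let go. I took the offset as calibration error or slack in the grip, because the pictures after release show the board flat.

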